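# Refit the spring-pin roller in a roller conveyor

## Task

Take the spare roller out of its cradle and fit it into the empty place of the roller conveyor: enter its long sprung pin in the socket of one rail, push the roller along against the spring until the short pin clears the other rail, swing it down level and ease it across until both pins are fully home in their sockets, then let go. Work by feel: never press the roller, or let the spring knock it, against the conveyor with more than 20 N. Leave the blue bin, the wrench and the can where they stand.

Things in the scene. Friction and masses are not known exactly. Their poses are not given: they have to be found in the camera images.
- roller: Spare conveyor roller: steel tube 30 mm in diameter, 220 mm long, 0.29 to 0.45 kg, with a steel axle pin 10 mm in diameter at each end, each pin's last 2.5 mm chamfered. Origin at the tube's centre, its own y along the axis, towards the sprung pin. It starts in the cradle, axis 34 mm above the bench, the middle 120 mm of the tube free for fingers.
- sprung_end (a point): Centre of the tube's +y end face. The sprung pin stands 28 mm out of it when free and can be pushed straight in by 16 mm, where it goes solid. Pushing it takes about 1.5 N at first and 0.45 N more per mm: about 9 N when nearly solid.
- fixed_end (a point): Centre of the tube's -y end face. The fixed pin stands 12 mm out of it and does not move.
- conveyor: Roller conveyor, its base frame (two cross members on feet) fixed on the bench. Origin on the bench below the empty place, on the frame's centre line; x along the conveyor, y along the axles. Two aluminium rails 325 mm long, 41 mm thick, tops 122 mm above the bench, lined inside with grey plastic; rollers like the spare sit at x = -75, +75, +150 mm, so 120 mm is free between tubes; open below.
- seat (a point): Middle of the empty place if the rails were centred on the frame; 110 mm above the bench (axle height), axes as the conveyor's. But the rails are bolted in slots: both together stand up to 20 mm off to either side along y, and their inner faces 238 to 242 mm apart. Neither is measured: the pushing has to go by feel. x and z are true.
- left_socket (a point): Mouth centre of the left (+y) rail's socket if the rails were centred, 120 mm from the seat; truly up to 20 mm off along y. The socket is round, blind, 13 mm wide, 8 mm deep, its mouth chamfered by 1.5 mm; the right rail has the same facing it. Either pin fits either. Fitted, the short pin's tip is on its socket's bottom, the tube's end 4 mm from that rail; the pins have 1.5 mm play all round.
- cradle: Brown cardboard cradle fixed to the bench, base 75 by 190 mm, with two V supports, each 30 mm wide and 33 mm high, 75 mm either side of its middle, that hold the roller. Origin under its centre, y along the roller.
- bin: Bystander: open blue plastic bin 100 by 150 mm, 70 mm high, loose on the bench. Origin under its centre.
- wrench: Bystander: steel wrench 180 mm long, loose on the bench. Origin under its middle, x along it.
- can: Bystander: round can with a paper label, 60 mm in diameter, 110 mm high, loose on the bench. Origin under its centre.
There are look-alikes about, which are no part of the job. Of the things that look like the cradle, take the one that is farthest to the robot's left at the start.

How it is judged:
On the way, in this order (a step that is already met when the one before it is completed fails the run):
1. the roller is lifted out of its cradle (distance between roller and cradle above 0.07 m), for 0.1 s.
2. at the empty place, the roller is pressed along against its spring (horizontal distance between roller and seat below 0.045 m and contact force between roller and conveyor above 5 N), for 0.2 s.
At the end, for the whole second after the job is handed in: The roller hangs level in the empty place, both pins in their sockets: its centre within 3 mm of the seat along the conveyor, within 2.7 mm of its height and 31 mm of it along the axle (the rails' play included), its axis within 0.017 rad of the seat's y, at rest (x of roller in the frame of seat between -0.003 and 0.003 m and z of roller in the frame of seat between -0.0027 and 0.0027 m and y of roller in the frame of seat between -0.031 and 0.031 m and angle between the y axis of roller and the y axis of seat, either way round below 0.017 rad and linear speed of roller below 0.01 m/s); the robot touches nothing.
It fails at once if the roller is pressed or knocked against the conveyor with more than 20 N (contact force between roller and conveyor above 20 N).
It fails at once if the bin is moved by more than 20 mm (distance of bin from where it was at the start of the episode above 0.02 m).
It fails at once if the wrench is moved by more than 20 mm (distance of wrench from where it was at the start of the episode above 0.02 m).
It fails at once if the can is moved by more than 20 mm (distance of can from where it was at the start of the episode above 0.02 m).
It also fails if it takes over 62 s, if anything falls off the work surface, if the arm or the gripper's body presses on something with over 40 N, if the wrist force passes 120 N, or if a joint passes its speed limit or range.

## Robot

A 6-joint arm with a two-finger parallel gripper is mounted at the origin on the work surface. World frame = base frame: x ahead of the robot, y to its left, z up, the work surface at z = 0. Lengths are in m, angles in rad, forces in N, time in s.
With the tool pointing down it reaches from about 0.25 to 0.725 m from the base axis. Payload 9.7 kg.
Tool frame: the origin (TCP) lies on the front face of the gripper's body, between the roots of the fingers; the fingertips stand 73 mm ahead of it and the grasp point (between the pads) lies 54 mm ahead of it; z points along the fingers, y is the line along which they close (so a half turn about z gives the same grasp; the last joint's range is limited). The gripper opens to 85 mm and grips with 20 to 120 N. Pads are 22 mm wide; open, the fingers measure 114 mm over their backs; the gripper's body (76 mm by 85 mm) begins 54 mm behind the grasp point. The pads swing forward as they close: fully open they stand 13 mm farther back than shut.
Start: joints at [1.162, 0.087, 0.176, 1.66, 0, 1.571], TCP at [0.219, 0.505, 0.304] pointing down, gripper open.
Joint ranges: [-3.13, 3.13], [-0.85, 1.81], [-1.15, 1.24], [-2.2, 2.28], [-1.44, 1.52], [-3.14, 3.14]. Speed limits (rad/s): [2.22, 2.22, 2.57, 3.14, 3.14, 3.14].

## Interface

Orientations are given as a unit quaternion [w, x, y, z].
In Python, from bench import * gives the robot as it stands. The module is installed in compiled form; this text tells all that it offers.
- The arm moves only by the tool move_arm, never from a script. Its argument "series" is a list that holds one entry, the list of rows, each a list of 6 numbers: the shift along the tool's x, y, z in cm, then the turn, a rotation vector about the tool's x, y, z in rad. In form: [[[x, y, z, ax, ay, az], ...]]. A call has 1 to 12 rows; each row shifts and turns the commanded pose from where the row before left it, along the tool's axes as they then stand; what a row does not reach is not made up. A row lasts 1/8 s, in which the tool goes at most 62.5 mm and 10.7 degrees, less where a joint would pass 70% of its speed; a pose out of reach is approached as far as the arm can. A call is refused whole if a number of a shift passes 6.25 or a number of a turn 0.188, either way. A call with a gripper value outside its range is refused whole. "jaw" is the finger opening in cm, from 0 to 8.54, set as the call begins (left out, the last holds). The fingers move at their own pace and stop on an object; "force" is the grip in N (left out, the last holds). Time passes only in rows, so rows that do not move let the fingers close. It gives the time, the measured TCP pose, the force, the opening and the grip force at its end, in the units of the state.
- get_state(): the state, without advancing time (a new reading comes with each control period).
- capture(name): name is "scene" or "top"; returns the picture (400x640x3 uint8, red, green, blue); there is no depth.
- calibration(name): a dict with "fovy" (degrees; the focal length in pixels is half the picture's height over the tangent of half this angle, whatever the lens; pixels are square), "cx", "cy" (the principal point, pixels), "position" and "rotation" of the camera in the world. Camera axes: x right, y down, z forward; pixel columns grow to the right and rows downward; lengths in m; the calibration is good to about 2 mm. A picture is of the moment at which its call begins. calibration takes no time and is no camera call.
- sign_off(): hands the job in; it is judged then, once.
The state is a dict: "t": time; "joint_positions": joint angles; "dq": joint speeds; "tau": joint torques, N m; "tool_pos": TCP position; "orientation": TCP orientation; "wrist_force": force on the tool from outside, world axes, zero at the start; "moment": the same for the moment, N m; "gripper_width": finger opening in m; "grasp_force": force on a finger pad.
Only numpy, scipy, OpenCV 4.12 (cv2) and the standard library are available. Lean on these libraries where they do the work, as an engineer would, in place of code of your own. Each camera call takes 0.05 s, during which the arm holds its last target. There are 200 camera calls.

## Working session

There is one attempt and no reset: what is moved stays moved. The work goes in short steps, Python scripts to look and compute and a tool call to move; the robot and the scene stay as the last step left them, time stands still between calls to the robot, and variables do not carry over. Pictures are saved under pics/ and viewed, at most 10 in all, crops included, and the job is handed in when it is done.

Besides the shell and the picture viewer there is one more tool, called after "Emit:" as name(argument=value, ...), one argument or row to a line, values as JSON. move_arm: Moves the arm, as the interface text tells. Its arguments: {"type":"object","properties":{"series":{"type":"array"},"jaw":{"type":"number"},"force":{"type":"number"}},"required":["series"]}

```bash
mkdir -p pics
python3 - <<'E'
from bench import *
import cv2
for n in ("scene","top"):
    c=calibration(n); print(n,c)
    cv2.imwrite(f"pics/{n}0.png",capture(n)[:,:,::-1])
s=get_state(); print(s)
E
```

```text
scene {'fovy': 53.93486492171454, 'cx': 315.3257036064393, 'cy': 202.8133971361083, 'position': array([1.05738342, 0.3169481 , 1.01135662]), 'rotation': array([-0.12125925,  0.43977147,  0.85451681, -0.24839135])}
top {'fovy': 49.82099425408199, 'cx': 320.68367998983246, 'cy': 199.06938347434465, 'position': array([ 0.35726547, -0.03646787,  1.33289784]), 'rotation': array([ 0.06587977, -0.7000213 ,  0.70894893, -0.05496774])}
{'t': 0.1, 'joint_positions': array([ 1.16197444e+00,  8.73906141e-02,  1.75206900e-01,  1.65980926e+00,
       -7.51774084e-06,  1.57081183e+00]), 'dq': array([-0.00020938, -0.00250842,  0.00274397, -0.00050345,  0.00130824,
       -0.00174507]), 'tau': array([-2.07289063e-04, -5.21560872e+01,  4.65653229e+01,  1.59549754e-02,
        1.61492034e-05, -9.93381633e-06]), 'tool_pos': array([0.2185921 , 0.50455815, 0.30325855]), 'orientation': array([-1.17768684e-04,  2.02997956e-01,  9.79178979e-01, -5.86630365e-04]), 'wrist_force': array([-0.33842094, -0.10884937,  0.25983509]), 'moment': array([-0.00775343, -0.04062872, -0.03525299]), 'grasp_force': 0.0, 'gripper_width': 0.08564544935869484}
```

View pics/scene0.png

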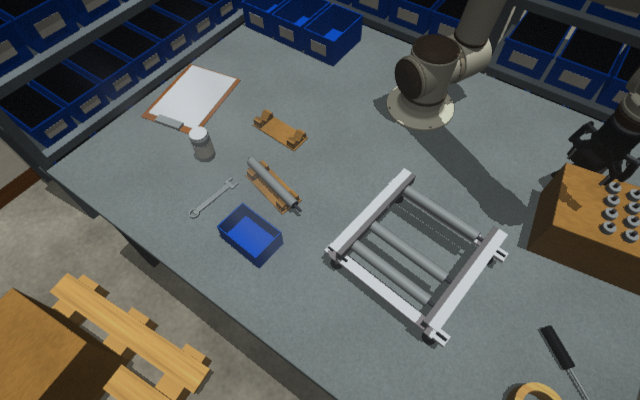

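View pics/top0.png

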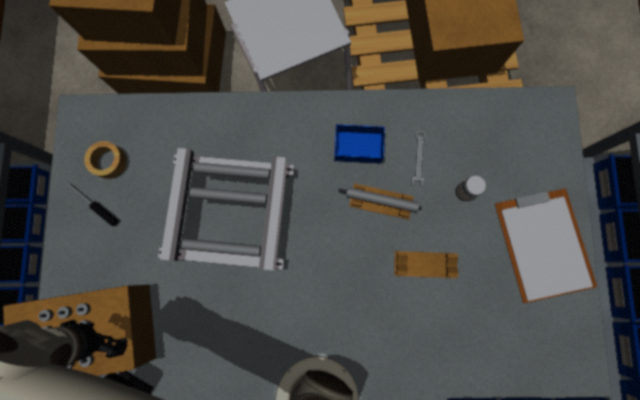

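The top view shows +x up and +y left. The roller lies on the cradle at about (382,200), with an empty look-alike cradle at (427,264). The conveyor's empty place is at about (225,222), the blue bin at (360,143), the wrench at (419,160) and the can at (472,187).

Cradle candidates:
- top (382,200), scene (272,187): holds the roller and is the leftmost (+y)
- top (427,264), scene (280,130): empty

I choose the first. The conveyor's own rollers, at top rows 172, 197 and 247, are not candidates. Next, a close crop to check.

```bash
cat > h.py <<'E'
import numpy as np, cv2
from scipy.spatial.transform import Rotation as R
from bench import *
class Cam:
    def __init__(s,n):
        c=calibration(n); s.f=200/np.tan(np.radians(c["fovy"]/2)); s.c=np.array([c["cx"],c["cy"]])
        s.p=np.array(c["position"]); s.R=R.from_quat(np.roll(c["rotation"],-1)).as_matrix()
    def ray(s,uv,z):
        uv=np.atleast_2d(uv).astype(float); d=np.c_[(uv-s.c)/s.f,np.ones(len(uv))]@s.R.T
        return s.p+d*((z-s.p[2])/d[:,2])[:,None]
    def proj(s,P):
        q=(np.atleast_2d(P)-s.p)@s.R; return q[:,:2]/q[:,2:]*s.f+s.c
T,S=Cam("top"),Cam("scene")
E
python3 - <<'E'
from h import *
t=cv2.imread("pics/top0.png"); s=cv2.imread("pics/scene0.png")
up=lambda im,x,y,w,h,W,H:cv2.resize(im[y:y+h,x:x+w],(W,H),interpolation=cv2.INTER_CUBIC)
a=up(t,330,175,100,50,400,200); b=up(s,235,145,80,70,400,350)
c=up(t,155,140,150,140,400,373)
L=np.vstack([a,b,np.zeros((50,400,3),np.uint8)]); Rr=np.vstack([c,np.zeros((227,400,3),np.uint8)])
cv2.imwrite("pics/crop1.png",np.hstack([L,Rr]))
for n,uv in dict(rl=(342,191),rr=(419,208)).items(): print(n,T.ray(uv,.034))
for n,uv in dict(a=(183,151),b=(163,258),c=(281,160),d=(267,267)).items(): print(n,T.ray(uv,.122))
print(S.ray((256,160),.034),S.ray((297,208),.034))
E
```

```text
rl [[ 0.60606656 -0.08331738  0.034     ]]
rr [[ 0.55011148 -0.31607613  0.034     ]]
a [[0.71504263 0.382344   0.122     ]]
b [[0.4051694  0.42525231 0.122     ]]
c [[0.68339116 0.09504048 0.122     ]]
d [[0.37686681 0.13270908 0.122     ]]
[[ 0.54503702 -0.29570305  0.034     ]] [[ 0.61160697 -0.08288977  0.034     ]]
```

View pics/crop1.png

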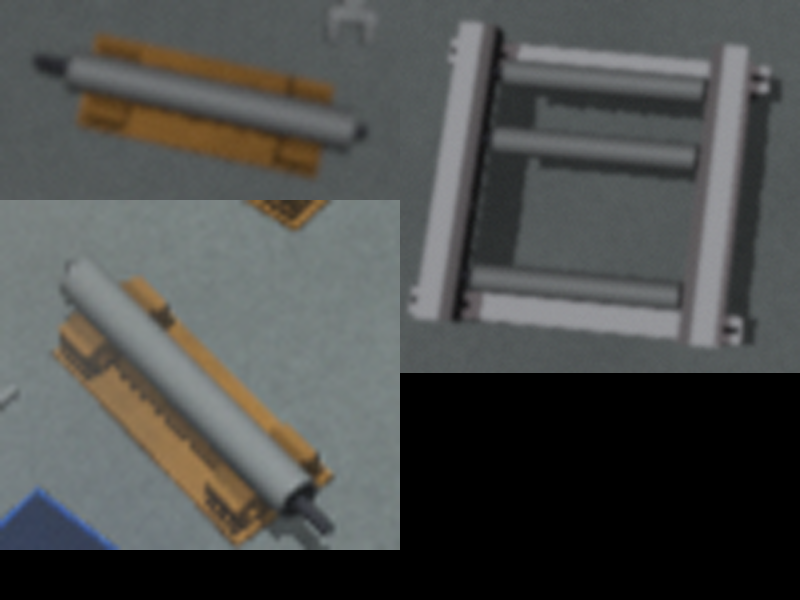

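The crop confirms it: the long dark sprung pin is at the roller's left (+y) end, crop (45,62) = top (341,190). The fixed short pin is at top (421,208). Next I rectify the conveyor and get the centre and the moves.

```bash
cat >> h.py <<'E'
def rect(im,cam,z,x0,x1,y0,y1,s=1000):
    # rectified plane: image up=+x, left=+y, s px/m
    W=np.array([[x1,y1,z],[x1,y0,z],[x0,y0,z],[x0,y1,z]]); w,h=round((y1-y0)*s),round((x1-x0)*s)
    H=cv2.getPerspectiveTransform(cam.proj(W).astype(np.float32),np.float32([[0,0],[w,0],[w,h],[0,h]]))
    return cv2.warpPerspective(im,H,(w,h),flags=cv2.INTER_CUBIC)
def tool():
    s=get_state(); return np.array(s["tool_pos"]),R.from_quat(np.roll(s["orientation"],-1)),s
def to(P,Rt):
    "shift and turn needed, in the present tool frame (cm, rad); turn first, then shift given in the turned frame"
    p,r,_=tool(); return (r.inv()*Rt).as_rotvec().round(3), (Rt.as_matrix().T@(np.array(P)-p)*100).round(2)
def down(u,tilt=0):
    x=np.array([u[0],u[1],0.])/np.hypot(u[0],u[1]); z=np.array([0,0,-1.]); return R.from_matrix(np.c_[x,np.cross(z,x),z])*R.from_rotvec([0,tilt,0])
E
python3 - <<'E'
from h import *
t=cv2.imread("pics/top0.png"); s=cv2.imread("pics/scene0.png")
a=T.ray([(347.5,192.5),(419,207.3)],.034); b=S.ray([(295.5,203),(250.5,160)],.034)
print(a,b,np.linalg.norm(a[0]-a[1]),np.linalg.norm(b[0]-b[1]))
c=(a.mean(0)+b.mean(0))/2; u=(a[0]-a[1]); print(c,np.arctan2(u[1],u[0])); u2=b[0]-b[1];print(np.arctan2(u2[1],u2[0]))
print(to([c[0],c[1],.18],down(u+u2)))
A=rect(t,T,.110,.35,.75,.06,.46); B=rect(s,S,.110,.35,.75,.06,.46)
v=np.hstack([A,B])
for i in range(0,800,100): cv2.line(v,(i,0),(i,6),(0,255,0))
cv2.imwrite("pics/rect.png",v)
E
```

```text
[[ 0.60114208 -0.10007513  0.034     ]
 [ 0.55226167 -0.31618364  0.034     ]] [[ 0.60045005 -0.09686557  0.034     ]
 [ 0.55507284 -0.30992337  0.034     ]] 0.22156755881227083 0.21783645027654
[ 0.57723166 -0.20576193  0.034     ] 1.3483546661252241
1.3609510135842684
(array([-1.000e-03,  1.000e-03,  1.378e+00]), array([-61.68,  50.27,  12.33]))
```

View pics/rect.png

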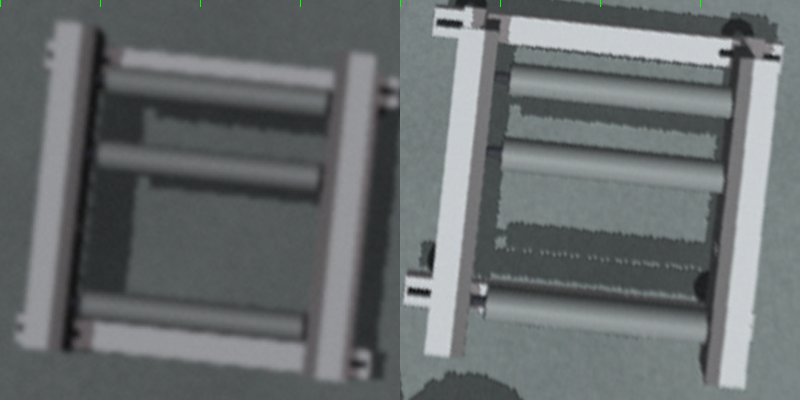

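The rectified view (1 px = 1 mm) shows the +75 roller from (98,154) to (318,178) and the −75 roller from (80,303) to (302,324). The scene half agrees within about 4 mm. So the seated tube centre is at about x=0.510, y=0.258, with yaw about −0.105. Now moving over the roller.

Emit:
move_arm(
  series=[
    [[0,0,0,0,0,0.172],[0,0,0,0,0,0.172],[0,0,0,0,0,0.172],[0,0,0,0,0,0.172],[0,0,0,0,0,0.172],[0,0,0,0,0,0.172],[0,0,0,0,0,0.172],[0,0,0,0,0,0.172],[-3.8,3.1,0,0,0,0],[-3.8,3.1,0,0,0,0],[-3.8,3.1,0,0,0,0],[-3.8,3.1,0,0,0,0]],
  ],
  jaw=8.5,
)

```text
t: 1.6
tool_pos: [0.3079, 0.3283, 0.3036]
orientation: [0.0, 0.778, 0.628, -0.0]
wrist_force: [1.7, -0.2, 0.8]
gripper_width: 0.0848
grasp_force: 0.0
```

Emit:
move_arm(
  series=[
    [[-3.8,3.1,0,0,0,0],[-3.8,3.1,0,0,0,0],[-3.8,3.1,0,0,0,0],[-3.8,3.1,0,0,0,0],[-3.8,3.1,0,0,0,0],[-3.8,3.1,1,0,0,0],[-3.8,3.1,1,0,0,0],[-3.8,3.1,1,0,0,0],[-3.8,3.1,2,0,0,0],[-3.8,3.1,2,0,0,0],[-3.8,3.1,2,0,0,0],[0,0,0,0,0,0]],
  ],
)

```text
t: 3.1
tool_pos: [0.5519, -0.1534, 0.2107]
orientation: [-0.002, 0.78, 0.626, -0.001]
wrist_force: [-0.6, 0.4, -0.7]
gripper_width: 0.0853
grasp_force: 0.0
```

Run:
```python
from h import *
p,r,s=tool(); print(s["t"],p,s["joint_positions"],s["wrist_force"])
print(to([.577,-.206,.18],down([np.cos(1.353),np.sin(1.353)])))
```

```text
3.1 [ 0.55189529 -0.15344914  0.21072141] [-2.71081614e-01  1.29881122e-01  4.28265373e-02  1.48809592e+00
 -2.93848024e-04  1.51688718e+00] [-0.55780225  0.39165025 -0.73578066]
(array([-0.004,  0.   ,  0.001]), array([-4.59,  3.59,  3.07]))
```

Emit:
move_arm(
  series=[
    [[-1.55,1.2,0,0,0,0],[-1.55,1.2,0,0,0,0],[-1.55,1.2,0,0,0,0],[0,0,3,0,0,0],[0,0,3,0,0,0],[0,0,3,0,0,0],[0,0,2,0,0,0],[0,0,1.25,0,0,0],[0,0,0,0,0,0]],
  ],
)

```text
t: 4.22
tool_pos: [0.5772, -0.2041, 0.0911]
orientation: [-0.0, 0.779, 0.628, -0.0]
wrist_force: [0.6, 0.1, 0.0]
gripper_width: 0.0849
grasp_force: 0.0
```

Emit:
move_arm(
  series=[
    [[0,0,0,0,0,0],[0,0,0,0,0,0],[0,0,0,0,0,0],[0,0,0,0,0,0],[0,0,0,0,0,0],[0,0,0,0,0,0],[0,0,0,0,0,0],[0,0,0,0,0,0]],
  ],
  jaw=0,
  force=80,
)

```text
t: 5.22
tool_pos: [0.5799, -0.2048, 0.0935]
orientation: [0.003, 0.779, 0.628, 0.002]
wrist_force: [10.5, -2.7, 1.6]
gripper_width: 0.0276
grasp_force: 78.9
```

Run:
```python
from h import *
p,r,s=tool(); print(s["t"],p,r.as_matrix().round(3),s["wrist_force"],s["moment"],s["gripper_width"],s["grasp_force"])
```

```text
5.225 [ 0.57992608 -0.20481147  0.09350005] [[ 0.212  0.977  0.007]
 [ 0.977 -0.212 -0.002]
 [-0.     0.007 -1.   ]] [10.54790515 -2.68427596  1.62985125] [-0.39999907 -2.12533426 -0.22957379] 0.027552605740611996 78.90655875205994
```

The grip sits a little high and off-centre: width is 27.6 mm and the tool was pulled 3 mm. I'll open, re-centre and grip lower.

Emit:
move_arm(
  series=[
    [[0,0,0,0,0,0],[0,0,0,0,0,0],[0,0,0,0,0,0],[0,0.27,0,0,0,0],[0,0,0.3,0,0,0],[0,0,0.3,0,0,0],[0,0,0,0,0,0]],
  ],
  jaw=7,
)

```text
t: 6.1
tool_pos: [0.5797, -0.2046, 0.0849]
orientation: [-0.0, 0.779, 0.628, -0.0]
wrist_force: [0.8, -0.4, -0.0]
gripper_width: 0.07
grasp_force: 0.0
```

Emit:
move_arm(
  series=[
    [[0,0,0,0,0,0],[0,0,0,0,0,0],[0,0,0,0,0,0],[0,0,0,0,0,0],[0,0,0,0,0,0],[0,0,0,0,0,0],[0,0,0,0,0,0]],
  ],
  jaw=0,
  force=80,
)

```text
t: 6.98
tool_pos: [0.5805, -0.2049, 0.0859]
orientation: [0.001, 0.779, 0.628, 0.001]
wrist_force: [5.8, -0.7, 3.1]
gripper_width: 0.0281
grasp_force: 78.8
```

Run:
```python
from h import *
p,r,s=tool(); print(s["t"],p,r.as_matrix().round(3),s["wrist_force"],s["moment"],s["gripper_width"],s["grasp_force"])
```

```text
6.975 [ 0.58051649 -0.20487291  0.08594324] [[ 0.212  0.977  0.002]
 [ 0.977 -0.212 -0.   ]
 [-0.     0.002 -1.   ]] [ 5.84177835 -0.70116248  3.07347581] [-0.0899145  -1.03408282 -0.36530074] 0.02805859498006301 78.81400465965271
```

Emit:
move_arm(
  series=[
    [[0,0,-0.5,0,0,0],[0,0,-1.5,0,0,0],[0,0,-3,0,0,0],[0,0,-3,0,0,0],[0,0,-3,0,0,0],[0,0,-3,0,0,0],[0,0,-2.5,0,0,0],[0,0,-1.5,0,0,0],[0,0,0,0,0,0],[0,0,0,0,0,0]],
  ],
)

```text
t: 8.22
tool_pos: [0.5796, -0.2046, 0.2642]
orientation: [-0.001, 0.779, 0.628, -0.0]
wrist_force: [0.4, -0.2, -4.1]
gripper_width: 0.0281
grasp_force: 79.1
```

Run:
```python
from h import *
p,r,s=tool(); print(s["t"],p,r.as_matrix().round(3),s["wrist_force"],s["moment"],s["gripper_width"],s["grasp_force"])
print(to([.5095,.258,.22],down([np.cos(1.466),np.sin(1.466)])))
```

```text
8.225 [ 0.57962463 -0.20464799  0.26416529] [[ 0.212  0.977 -0.002]
 [ 0.977 -0.212  0.001]
 [ 0.    -0.002 -1.   ]] [ 0.38809192 -0.22525873 -4.11098055] [-0.05888595 -0.00100358 -0.00164416] 0.028120407463387044 79.08021926879883
(array([-0.002, -0.   , -0.109]), array([ 45.28, -11.81,   4.42]))
```

Emit:
move_arm(
  series=[
    [[0,0,0,0,0,-0.109],[3,-0.8,0,0,0,0],[5,-1.3,0,0,0,0],[5,-1.3,0,0,0,0],[5,-1.3,0,0,0,0],[5,-1.3,0,0,0,0],[5,-1.3,0,0,0,0],[5,-1.3,0,0,0,0],[5,-1.3,0,0,0,0],[4,-1.1,1,0,0,0],[2,-0.6,1,0,0,0],[0,0,0,0,0,0]],
  ],
)

```text
t: 9.72
tool_pos: [0.5099, 0.2456, 0.2434]
orientation: [-0.0, 0.743, 0.67, -0.002]
wrist_force: [-0.0, -0.8, -4.6]
gripper_width: 0.0279
grasp_force: 79.3
```

Run:
```python
from h import *
p,r,s=tool(); print(s["t"],p,r.as_matrix().round(3),s["wrist_force"],s["moment"])
t=capture("top")[:,:,::-1]; q=capture("scene")[:,:,::-1]
cv2.imwrite("pics/top1.png",t); cv2.imwrite("pics/scene1.png",q)
z=p[2]-.052; print(z)
v=np.vstack([np.hstack([rect(t,T,h,.37,.67,.06,.46),rect(q,S,h,.37,.67,.06,.46)]) for h in (.110,z)])
cv2.imwrite("pics/rect1.png",v)
```

```text
9.725 [0.50986044 0.24562308 0.24336355] [[ 0.103  0.995 -0.003]
 [ 0.995 -0.103 -0.002]
 [-0.002 -0.003 -1.   ]] [-0.01848764 -0.82516457 -4.60605017] [-0.09028323  0.01935443  0.04216693]
0.19136354934106656
```

View pics/rect1.png

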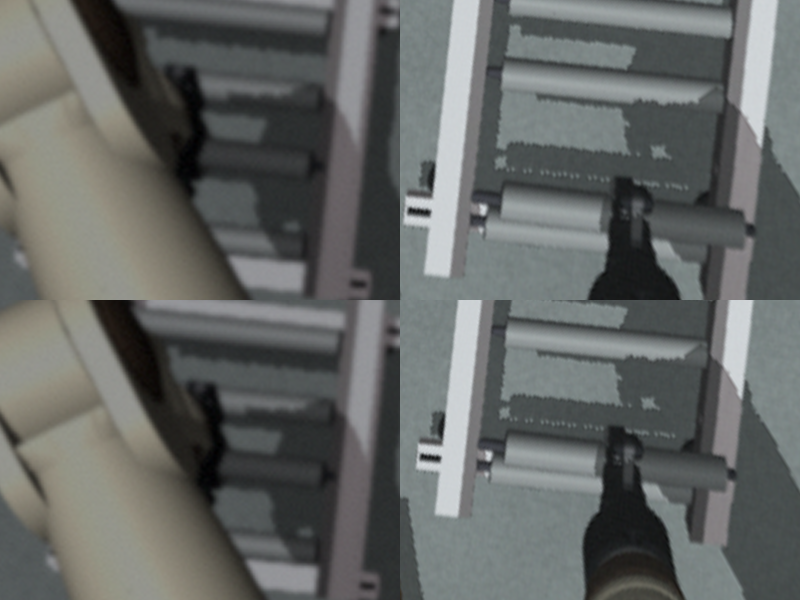

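The held roller is in the scene rectification at its own height, (505,447)–(725,472). Its centre there is (0.5105,0.245), which agrees with the TCP (0.510,0.2456) to about 1 mm. Now I get finer conveyor-x and yaw figures from profiles across the tubes.

```bash
cat >> h.py <<'E'
def crect(im,cam,z,c,yaw,hx=.12,hy=.15,s=2000):
    X=np.array([np.cos(yaw),np.sin(yaw),0]);Y=np.array([-X[1],X[0],0]);c=np.array([c[0],c[1],z])
    W=np.array([c+a*hx*X+b*hy*Y for a,b in((1,1),(1,-1),(-1,-1),(-1,1))]); w,h=int(2*hy*s),int(2*hx*s)
    H=cv2.getPerspectiveTransform(cam.proj(W).astype(np.float32),np.float32([[0,0],[w,0],[w,h],[0,h]]))
    return cv2.warpPerspective(im,H,(w,h),flags=cv2.INTER_CUBIC)
E
python3 - <<'E'
from h import *
L=lambda n:cv2.cvtColor(cv2.imread(f"pics/{n}.png"),cv2.COLOR_BGR2GRAY).astype(np.float32)
c=(.5095,.258); yaw=-.105
def edges(im,cam,z,ya,yb,lo,hi):
    A=crect(im,cam,z,c,yaw); g=cv2.GaussianBlur(A,(1,1),0)
    cols=slice(int((.15-yb)*2000),int((.15-ya)*2000)); pr=A[:,cols].mean(1); G=np.gradient(cv2.GaussianBlur(pr.reshape(-1,1),(1,9),0).ravel())
    x=.12-(np.arange(len(pr))+.5)/2000; m=(x>lo)&(x<hi); i=np.where(m)[0]
    a,b=i[np.argmax(G[i])],i[np.argmin(G[i])]
    return [round(v,1) for v in (x[a]*1e3,G[a],x[b]*1e3,G[b],(x[a]+x[b])*500)]
for n,cam,im in(("top",T,"top0"),("scene",S,"scene0")):
    im=L(im)
    for lo,hi in((.05,.1),(-.1,-.05)):
        for y in((.02,.09),(-.09,-.02)): print(n,lo,y,edges(im,cam,.110,*y,lo,hi))
im=L("scene1")
for y in((.03,.06),(.06,.085)): print("held",y,edges(im,S,.1914,*y,-.025,.03))
p=np.array([.50986,.24562])-c; print("tcp in conv", p[0]*np.cos(yaw)+p[1]*np.sin(yaw), -p[0]*np.sin(yaw)+p[1]*np.cos(yaw))
E
```

```text
top 0.05 (0.02, 0.09) [np.float64(85.2), np.float32(2.0), np.float64(63.8), np.float32(-2.8), np.float64(74.5)]
top 0.05 (-0.09, -0.02) [np.float64(50.2), np.float32(2.2), np.float64(63.2), np.float32(-2.7), np.float64(56.7)]
top -0.1 (0.02, 0.09) [np.float64(-91.8), np.float32(5.3), np.float64(-83.7), np.float32(-2.0), np.float64(-87.8)]
top -0.1 (-0.09, -0.02) [np.float64(-92.2), np.float32(5.2), np.float64(-83.7), np.float32(-1.9), np.float64(-88.0)]
scene 0.05 (0.02, 0.09) [np.float64(88.2), np.float32(3.9), np.float64(93.8), np.float32(-7.7), np.float64(91.0)]
scene 0.05 (-0.09, -0.02) [np.float64(87.8), np.float32(4.0), np.float64(93.2), np.float32(-7.6), np.float64(90.5)]
scene -0.1 (0.02, 0.09) [np.float64(-61.8), np.float32(3.2), np.float64(-50.3), np.float32(-5.4), np.float64(-56.0)]
scene -0.1 (-0.09, -0.02) [np.float64(-61.8), np.float32(3.1), np.float64(-50.8), np.float32(-5.4), np.float64(-56.3)]
held (0.03, 0.06) [np.float64(-18.3), np.float32(3.7), np.float64(21.2), np.float32(-2.7), np.float64(1.5)]
held (0.06, 0.085) [np.float64(14.2), np.float32(3.4), np.float64(21.7), np.float32(-2.9), np.float64(18.0)]
tcp in conv 0.0016555300726910512 -0.012274087346047999
```

```bash
cat >> h.py <<'E'
YAW=-.105; C0=np.array([.5095,.258,0]); CX=np.array([np.cos(YAW),np.sin(YAW),0]); CY=np.array([-CX[1],CX[0],0])
C0=C0+.0005*CX; OFF=.052
def goal(y,z,tilt,x=0):
    "tool move so that roller centre is at conv (x,y) mm, height z mm, sprung end down by tilt"
    Rt=down(CY,-tilt); P=C0+x/1e3*CX+y/1e3*CY+np.array([0,0,z/1e3])-OFF*Rt.as_matrix()[:,2]; return to(P,Rt)
def now():
    p,r,s=tool(); m=r.as_matrix(); c=p+OFF*m[:,2]; d=c-C0; f=np.array(s["wrist_force"])
    print("t",s["t"],"conv mm",(d@CX*1e3).round(1),(d@CY*1e3).round(1),"z",(c[2]*1e3).round(1),"tilt",(-m[2,0]).round(3),"yaw",(m[:2,0]@CX[:2]).round(3),"F x,y,z",(f@CX).round(1),(f@CY).round(1),f[2].round(1),"M",(s["moment"]@CX).round(2),(s["moment"]@CY).round(2),s["moment"][2].round(2))
E
python3 -c "
from h import *
now(); print(goal(-26,127.5,.13))"
```

```text
t 9.825 conv mm 2.0 -13.6 z 192.9 tilt 0.001 yaw 0.0 F x,y,z 0.7 0.1 -3.5 M -0.06 -0.01 0.01
(array([-0.001, -0.129, -0.   ]), array([ 0.28, -0.21,  6.6 ]))
```

Emit:
move_arm(
  series=[
    [[0,0,0,0,-0.065,0],[0,0,0,0,-0.065,0],[0.3,-0.2,1.5,0,0,0],[0,0,2,0,0,0],[0,0,1.5,0,0,0],[0,0,0.8,0,0,0],[0,0,0,0,0,0],[0,0,0,0,0,0]],
  ],
)

```text
t: 10.82
tool_pos: [0.5085, 0.2408, 0.1882]
orientation: [0.044, 0.742, 0.668, -0.048]
wrist_force: [0.9, 0.5, -4.5]
gripper_width: 0.0282
grasp_force: 79.4
```

```bash
python3 -c "
from h import *
now(); print(goal(-26,127.5,.13))
q=capture('scene')[:,:,::-1]; cv2.imwrite('pics/scene2.png',q)
cv2.imwrite('pics/c2.png',cv2.resize(q[160:345,310:520],(800,705-105),interpolation=cv2.INTER_CUBIC))"
```

```text
t 10.825 conv mm 0.3 -23.9 z 136.6 tilt 0.129 yaw 0.0 F x,y,z 0.8 0.6 -4.5 M 0.17 -0.04 0.01
(array([ 0.001, -0.001, -0.   ]), array([-0.08, -0.03,  0.93]))
```

View pics/c2.png

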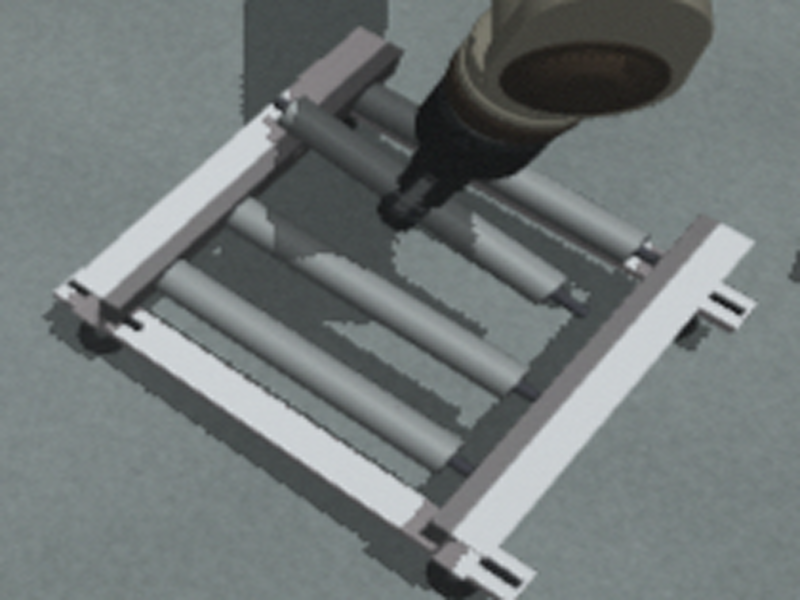

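The crop shows the roller tilted over the empty place. The sprung pin at (572,300) points at the left rail, and the fixed end is over the right rail at (285,105). Lowering the last 9 mm, then moving towards the socket.

Emit:
move_arm(
  series=[
    [[-0.1,0,0.5,0,0,0],[0,0,0.43,0,0,0],[0,0,0,0,0,0],[0.4,0,-0.05,0,0,0],[0.4,0,-0.05,0,0,0],[0.3,0,-0.04,0,0,0],[0,0,0,0,0,0]],
  ],
)

```text
t: 11.75
tool_pos: [0.5092, 0.2499, 0.1783]
orientation: [0.043, 0.742, 0.668, -0.048]
wrist_force: [0.5, 0.3, -4.6]
gripper_width: 0.0281
grasp_force: 79.4
```

```bash
python3 -c "
from h import *
now(); print(goal(-10.8,127.5,.13))"
```

```text
t 11.75 conv mm 0.0 -14.9 z 126.8 tilt 0.13 yaw -0.0 F x,y,z 0.4 0.4 -4.6 M 0.14 -0.01 -0.08
(array([0., 0., 0.]), array([ 0.39, -0.  , -0.13]))
```

Emit:
move_arm(
  series=[
    [[0.2,0,-0.09,0,0,0],[0.2,0,-0.03,0,0,0],[0.2,0,-0.03,0,0,0],[0.2,0,-0.03,0,0,0],[0,0,0,0,0,0]],
  ],
)

```text
t: 12.38
tool_pos: [0.51, 0.2578, 0.1791]
orientation: [0.043, 0.742, 0.668, -0.048]
wrist_force: [0.1, 0.4, -3.9]
gripper_width: 0.0279
grasp_force: 79.4
```

```bash
python3 -c "
from h import *
now()"
```

```text
t 12.375 conv mm -0.0 -6.9 z 127.5 tilt 0.13 yaw -0.0 F x,y,z 0.0 0.4 -3.9 M 0.16 -0.03 0.05
```

Emit:
move_arm(
  series=[
    [[0.2,0,-0.03,0,0,0],[0.2,0,-0.03,0,0,0],[0.2,0,-0.03,0,0,0],[0,0,0,0,0,0]],
  ],
)

```text
t: 12.88
tool_pos: [0.5106, 0.2636, 0.1791]
orientation: [0.044, 0.742, 0.668, -0.048]
wrist_force: [-0.3, -2.9, -5.1]
gripper_width: 0.0277
grasp_force: 79.4
```

```bash
python3 -c "
from h import *
now()"
```

```text
t 12.875 conv mm 0.0 -1.1 z 127.6 tilt 0.13 yaw 0.0 F x,y,z -0.0 -2.9 -5.1 M -0.42 -0.07 -0.08
```

Emit:
move_arm(
  series=[
    [[0,0.15,0,0,0,0],[0,0.15,0,0,0,0],[0,0,0,0,0,0]],
  ],
)

```text
t: 13.25
tool_pos: [0.513, 0.2633, 0.1789]
orientation: [0.043, 0.741, 0.668, -0.049]
wrist_force: [-5.5, -1.9, -4.1]
gripper_width: 0.0282
grasp_force: 78.9
```

```bash
python3 -c "
from h import *
now()"
```

```text
t 13.25 conv mm 2.3 -1.1 z 127.3 tilt 0.13 yaw -0.001 F x,y,z -5.3 -2.5 -4.1 M -0.44 1.04 0.46
```

Emit:
move_arm(
  series=[
    [[0,-0.15,0,0,0,0],[0,-0.15,0,0,0,0],[0,-0.15,0,0,0,0],[0,-0.15,0,0,0,0],[0,0,0,0,0,0]],
  ],
)

```text
t: 13.88
tool_pos: [0.5077, 0.264, 0.1793]
orientation: [0.044, 0.742, 0.668, -0.048]
wrist_force: [1.8, -2.8, -4.4]
gripper_width: 0.0278
grasp_force: 79.7
```

```bash
python3 -c "
from h import *
now()"
```

```text
t 13.875 conv mm -2.9 -1.0 z 127.8 tilt 0.13 yaw 0.0 F x,y,z 2.1 -2.6 -4.4 M -0.49 -0.35 -0.22
```

The sideways wiggle is resisted both ways, so the pin is in the socket. Re-centring and pushing against the spring.

Emit:
move_arm(
  series=[
    [[0,0.2,0,0,0,0],[0.2,0,-0.03,0,0,0],[0.2,0,-0.03,0,0,0],[0.2,0,-0.03,0,0,0],[0.15,0,-0.02,0,0,0],[0,0,0,0,0,0]],
  ],
)

```text
t: 14.62
tool_pos: [0.5102, 0.2712, 0.1791]
orientation: [0.044, 0.742, 0.668, -0.049]
wrist_force: [-2.2, -6.6, -3.9]
gripper_width: 0.028
grasp_force: 79.2
```

```bash
python3 -c "
from h import *
now()"
```

```text
t 14.625 conv mm -1.2 6.4 z 127.5 tilt 0.131 yaw -0.0 F x,y,z -1.5 -6.8 -3.9 M -1.11 0.29 0.16
```

Emit:
move_arm(
  series=[
    [[0.13,0,-0.02,0,0,0],[0.13,0,-0.02,0,0,0],[0,0,0,0,0,0]],
  ],
)

```text
t: 15.0
tool_pos: [0.5105, 0.2735, 0.1791]
orientation: [0.044, 0.742, 0.668, -0.049]
wrist_force: [-0.9, -7.0, -4.4]
gripper_width: 0.0276
grasp_force: 79.3
```

```bash
python3 -c "
from h import *
now()
for th in (.08,.06,.04,.02,0): print(th,goal(9.2,110+129*th,th,-.8))"
```

```text
t 15.0 conv mm -1.2 8.7 z 127.5 tilt 0.131 yaw 0.0 F x,y,z -0.2 -7.1 -4.4 M -1.29 0.28 0.11
0.08 (array([-0.001,  0.052, -0.   ]), array([-0.16,  0.04,  0.71]))
0.06 (array([-0.001,  0.072, -0.   ]), array([-0.27,  0.04,  0.96]))
0.04 (array([-0.001,  0.092, -0.   ]), array([-0.38,  0.04,  1.21]))
0.02 (array([-0.001,  0.112, -0.   ]), array([-0.5 ,  0.04,  1.46]))
0 (array([-0.001,  0.132, -0.   ]), array([-0.64,  0.04,  1.71]))
```

Emit:
move_arm(
  series=[
    [[-0.05,0.02,0.2,0,0.015,0],[-0.05,0.02,0.22,0,0.016,0],[-0.05,0,0.22,0,0.016,0],[0,0,0,0,0,0]],
  ],
)

```text
t: 15.5
tool_pos: [0.5104, 0.271, 0.1727]
orientation: [0.028, 0.743, 0.668, -0.032]
wrist_force: [-4.0, -7.4, -4.0]
gripper_width: 0.0281
grasp_force: 79.2
```

```bash
python3 -c "
from h import *
now()
q=capture('scene')[:,:,::-1]; cv2.imwrite('pics/scene3.png',q)
cv2.imwrite('pics/c3.png',cv2.resize(q[165:240,360:480],(800,500),interpolation=cv2.INTER_CUBIC))
for th in (.07,.06,.04,.02,0): print(th,goal(9.5,110+129*th,th,-.8))"
```

```text
t 15.5 conv mm -1.0 8.6 z 120.9 tilt 0.085 yaw 0.0 F x,y,z -3.2 -7.8 -4.0 M -1.47 0.43 0.31
0.07 (array([-0.001,  0.015, -0.   ]), array([0.02, 0.02, 0.19]))
0.06 (array([-0.001,  0.025, -0.   ]), array([-0.03,  0.02,  0.32]))
0.04 (array([-0.001,  0.045, -0.   ]), array([-0.13,  0.02,  0.57]))
0.02 (array([-0.001,  0.065, -0.   ]), array([-0.24,  0.02,  0.83]))
0 (array([-0.001,  0.085, -0.   ]), array([-0.36,  0.02,  1.08]))
```

View pics/c3.png

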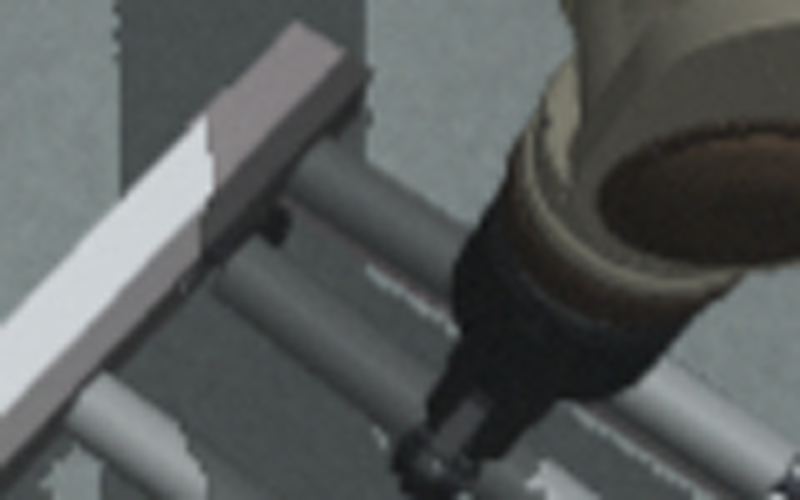

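The crop shows the tube's fixed end at (230,270), just inside the right rail's inner edge. I'll push about 1 mm more, then lower in small steps.

Emit:
move_arm(
  series=[
    [[0.14,-0.05,-0.01,0,0,0],[-0.03,0,0.13,0,0.01,0],[-0.04,0,0.13,0,0.01,0],[0,0,0,0,0,0]],
  ],
)

```text
t: 16.05
tool_pos: [0.5101, 0.2715, 0.1702]
orientation: [0.021, 0.743, 0.668, -0.024]
wrist_force: [-2.1, -8.1, -3.8]
gripper_width: 0.0279
grasp_force: 79.3
```

```bash
python3 -c "
from h import *
now()"
```

```text
t 16.05 conv mm -1.3 10.1 z 118.3 tilt 0.065 yaw 0.0 F x,y,z -1.2 -8.2 -3.8 M -1.62 0.29 0.14
```

Emit:
move_arm(
  series=[
    [[-0.05,0,0.13,0,0.01,0],[-0.05,0,0.13,0,0.01,0],[0,0,0,0,0,0]],
  ],
)

```text
t: 16.42
tool_pos: [0.51, 0.2703, 0.1677]
orientation: [0.015, 0.743, 0.669, -0.017]
wrist_force: [-1.6, -7.6, -4.5]
gripper_width: 0.0282
grasp_force: 79.3
```

```bash
python3 -c "
from h import *
now()"
```

```text
t 16.425 conv mm -1.3 10.0 z 115.7 tilt 0.045 yaw 0.0 F x,y,z -0.8 -7.7 -4.5 M -1.59 0.24 0.11
```

Emit:
move_arm(
  series=[
    [[-0.05,0,0.13,0,0.01,0],[-0.05,0,0.13,0,0.01,0],[-0.055,0,0.13,0,0.01,0],[0,0,0,0,0,0]],
  ],
)

```text
t: 16.92
tool_pos: [0.5098, 0.2686, 0.1638]
orientation: [0.005, 0.743, 0.669, -0.006]
wrist_force: [-2.2, -9.2, -3.6]
gripper_width: 0.0282
grasp_force: 79.3
```

```bash
python3 -c "
from h import *
now()"
```

```text
t 16.925 conv mm -1.4 9.8 z 111.8 tilt 0.015 yaw 0.001 F x,y,z -1.2 -9.4 -3.6 M -1.69 0.17 0.11
```

Emit:
move_arm(
  series=[
    [[-0.03,0,0.1,0,0.008,0],[-0.04,0,0.1,0,0.007,0],[0,0,0,0,0,0]],
  ],
)

```text
t: 17.3
tool_pos: [0.5098, 0.268, 0.1618]
orientation: [-0.0, 0.743, 0.669, -0.0]
wrist_force: [-1.8, -9.1, -3.8]
gripper_width: 0.0281
grasp_force: 79.3
```

```bash
python3 -c "
from h import *
now()"
```

```text
t 17.3 conv mm -1.3 9.9 z 109.8 tilt 0.0 yaw 0.001 F x,y,z -0.8 -9.3 -3.8 M -1.58 0.21 0.1
```

Emit:
move_arm(
  series=[
    [[-0.2,0,0,0,0,0],[-0.2,0,0,0,0,0],[0,0,0,0,0,0]],
  ],
)

```text
t: 17.68
tool_pos: [0.5094, 0.2643, 0.162]
orientation: [-0.0, 0.743, 0.669, 0.0]
wrist_force: [-1.7, -6.1, -4.0]
gripper_width: 0.0276
grasp_force: 79.2
```

```bash
python3 -c "
from h import *
now()"
```

```text
t 17.675 conv mm -1.3 6.3 z 110.0 tilt -0.001 yaw 0.0 F x,y,z -1.1 -6.2 -4.0 M -1.34 0.14 0.31
```

Emit:
move_arm(
  series=[
    [[-0.15,0,0,0,0,0],[-0.15,0,0,0,0,0],[0,0,0,0,0,0]],
  ],
)

```text
t: 18.05
tool_pos: [0.5096, 0.2622, 0.1622]
orientation: [-0.001, 0.743, 0.669, 0.001]
wrist_force: [3.4, 1.0, -6.7]
gripper_width: 0.0277
grasp_force: 79.0
```

```bash
python3 -c "
from h import *
now()"
```

```text
t 18.05 conv mm -0.8 4.3 z 110.2 tilt -0.003 yaw -0.0 F x,y,z 3.3 1.4 -6.7 M 0.25 -0.44 0.47
```

The short pin caught on its socket's mouth: the reaction is +x and down, so it sits a bit high and on the −x side. I'll back off, correct and retry.

Emit:
move_arm(
  series=[
    [[0.2,0,0,0,0,0],[0,0.08,0.09,0,0,-0.006],[-0.1,0,0,0,0,0],[-0.15,0,0,0,0,0],[0,0,0,0,0,0]],
  ],
)

```text
t: 18.68
tool_pos: [0.51, 0.2608, 0.1616]
orientation: [-0.0, 0.741, 0.671, 0.001]
wrist_force: [-0.8, -5.5, -3.7]
gripper_width: 0.0283
grasp_force: 79.5
```

```bash
python3 -c "
from h import *
now()"
```

```text
t 18.675 conv mm -0.3 2.9 z 109.6 tilt -0.001 yaw -0.006 F x,y,z -0.2 -5.5 -3.7 M -1.09 0.08 0.34
```

It's in. Easing across.

Emit:
move_arm(
  series=[
    [[-0.1,0,0,0,0,0],[-0.1,0,0,0,0,0],[-0.1,0,0,0,0,0],[0,0,0,0,0,0]],
  ],
)

```text
t: 19.18
tool_pos: [0.5098, 0.2582, 0.1615]
orientation: [-0.001, 0.741, 0.671, 0.001]
wrist_force: [0.5, -3.9, -2.4]
gripper_width: 0.0276
grasp_force: 79.5
```

```bash
python3 -c "
from h import *
now()"
```

```text
t 19.175 conv mm -0.2 0.3 z 109.5 tilt -0.002 yaw -0.006 F x,y,z 0.9 -3.8 -2.4 M -0.79 0.12 0.33
```

Emit:
move_arm(
  series=[
    [[-0.1,0,0,0,0,0],[-0.1,0,0,0,0,0],[0,0,0,0,0,0]],
  ],
)

```text
t: 19.55
tool_pos: [0.5096, 0.2565, 0.1615]
orientation: [-0.001, 0.741, 0.671, 0.001]
wrist_force: [-0.9, -0.1, -3.8]
gripper_width: 0.0278
grasp_force: 79.5
```

```bash
python3 -c "
from h import *
now()"
```

```text
t 19.55 conv mm -0.2 -1.3 z 109.5 tilt -0.003 yaw -0.006 F x,y,z -0.9 -0.2 -3.8 M -0.03 0.11 0.35
```

Emit:
move_arm(
  series=[
    [[-0.1,0,0,0,0,0],[0,0,0,0,0,0]],
  ],
)

```text
t: 19.8
tool_pos: [0.5096, 0.2562, 0.1614]
orientation: [-0.001, 0.741, 0.671, 0.002]
wrist_force: [0.0, 5.5, -5.0]
gripper_width: 0.0284
grasp_force: 79.5
```

```bash
python3 -c "
from h import *
now()"
```

```text
t 19.8 conv mm -0.2 -1.5 z 109.4 tilt -0.004 yaw -0.007 F x,y,z -0.5 5.5 -5.0 M 1.11 0.16 0.19
```

The contact is stiff at −1.3 mm, which matches the bottomed spring start at about −5, so it is home. Relieve, lower onto the pins and release.

Emit:
move_arm(
  series=[
    [[0.1,0,0,0,0,0],[0,0,0.06,0,0,0],[0,0,0.05,0,0,0],[0,0,0,0,0,0]],
  ],
)

```text
t: 20.3
tool_pos: [0.5098, 0.2564, 0.1608]
orientation: [-0.001, 0.741, 0.671, 0.001]
wrist_force: [0.3, 2.3, 2.5]
gripper_width: 0.028
grasp_force: 80.1
```

```bash
python3 -c "
from h import *
now()"
```

```text
t 20.3 conv mm 0.0 -1.4 z 108.8 tilt -0.003 yaw -0.006 F x,y,z 0.1 2.3 2.5 M 0.34 0.15 0.16
```

Emit:
move_arm(
  series=[
    [[0,0,-0.05,0,0,0],[0,0,0,0,0,0],[0,0,0,0,0,0]],
  ],
  force=20,
)

```text
t: 20.68
tool_pos: [0.5098, 0.2564, 0.1609]
orientation: [-0.001, 0.741, 0.671, 0.001]
wrist_force: [2.0, 4.0, -0.1]
gripper_width: 0.0282
grasp_force: 80.1
```

Emit:
move_arm(
  series=[
    [[0,0,0,0,0,0],[0,0,0,0,0,0],[0,0,0,0,0,0],[0,0,0,0,0,0]],
  ],
  jaw=5,
)

```text
t: 21.18
tool_pos: [0.5096, 0.2561, 0.1607]
orientation: [-0.001, 0.741, 0.671, 0.001]
wrist_force: [0.3, 0.3, -0.2]
gripper_width: 0.0501
grasp_force: 0.0
```

Emit:
move_arm(
  series=[
    [[0,0,-1,0,0,0],[0,0,-2,0,0,0],[0,0,-3,0,0,0],[0,0,-4,0,0,0],[0,0,-4,0,0,0],[-3,-4,-3,0,0,0],[-3,-4,0,0,0,0],[-3,-4,0,0,0,0],[-3,-3,0,0,0,0],[0,0,0,0,0,0]],
  ],
)

```text
t: 22.42
tool_pos: [0.3468, 0.1501, 0.3323]
orientation: [-0.0, 0.741, 0.671, 0.002]
wrist_force: [0.7, -0.1, 0.1]
gripper_width: 0.0505
grasp_force: 0.0
```

```bash
python3 -c "
from h import *
now()
q=capture('scene')[:,:,::-1]; t=capture('top')[:,:,::-1]
v=np.vstack([crect(im,cam,.110,C0,YAW,hx=.17,hy=.17,s=1150) for im,cam in((q,S),(t,T))])
cv2.imwrite('pics/fin.png',np.hstack([v[:391],v[391:]]))"
```

```text
t 22.425 conv mm -150.9 -124.1 z 280.3 tilt -0.003 yaw -0.005 F x,y,z 0.7 -0.0 0.1 M -0.01 -0.0 0.0
```

View pics/fin.png

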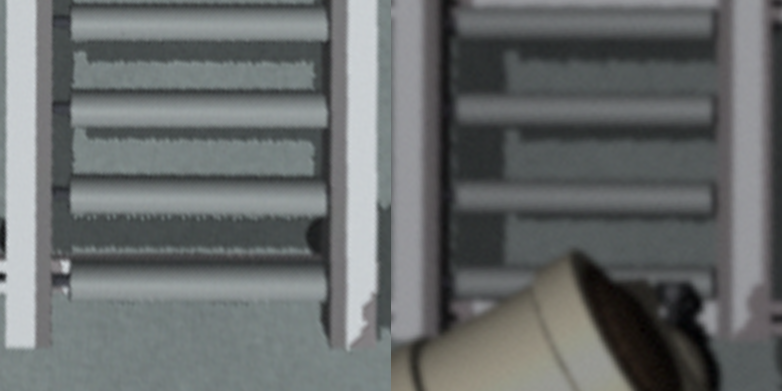

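The roller's tube, scene (71..326, 195), is level, parallel and end-aligned with its neighbours at rows 25, 110 and 278. Its pin is in the left rail, and the gripper is clear.

```bash
python3 -c "
from bench import *
print(sign_off())"
```

```text
the job is handed in; nothing more can be done
None
```

The roller is fitted in the empty place with both pins home in their sockets and the gripper clear, and the job was handed in at about 22 s of the 62 s allowed; the hand-in did not report a verdict.

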